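Bolt the keepsake chest and bring its padlock

ROBOT

A 6-joint arm with a two-finger parallel gripper is mounted at the origin on the work surface. World frame = base frame: x ahead of the robot, y to its left, z up, the work surface at z = 0. Lengths are in m, angles in rad, forces in N, time in s.
With the tool pointing down it reaches from about 0.35 to 0.725 m from the base axis. Payload 6 kg.
Tool frame: the origin (TCP) lies at the very end of the fingers, on their centre line; the grasp point (between the pads) lies 19 mm behind it (arm.pinch_z is the distance from the TCP to the grasp point, in m); z points along the fingers, y is the line along which they close (so a half turn about z gives the same grasp; the last joint's range is limited). The gripper opens to 85 mm and grips with 20 to 120 N. Pads are 22 mm wide; open, the fingers measure 114 mm over their backs; the gripper's body (76 mm by 85 mm) begins 54 mm behind the grasp point. The pads swing forward as they close: fully open they stand 13 mm farther back than shut.
Start: joints at [1.538, 0.04, 0.085, 0, -1.615, -0.334], TCP at [0.215, 0.56, 0.231] pointing down, gripper open.
Joint ranges: [-2.56, 2.56], [-1.29, 2.01], [-1.08, 1.49], [-3.29, 1.98], [-2.81, -0.18], [-2.99, 2.99]. Speed limits (rad/s): [2.57, 2.57, 3.01, 3.14, 3.14, 3.14].

INTERFACE

Orientations are given as a rotation vector (axis times angle).
In Python, from rig import monitor, eyes, ticket, arm gives the robot as it stands.
- The arm moves only by the tool send_rows, never from a script. Its argument "motion" is a list of rows, each an object with "xyz": the shift along the tool's x, y, z in units of 25 mm (1.0 is 25 mm), a list of three; "rotation": the turn, a rotation vector about the tool's x, y, z in units of 6 degrees (1.0 is 6 degrees), a list of three; "hand": the closure, from 0 (fully open) to 1 (shut). In form: [{"xyz": [dx, dy, dz], "rotation": [rx, ry, rz], "hand": hand}, ...]. A call has 1 to 20 rows; each row shifts and turns the commanded pose from where the row before left it, along the tool's axes as they then stand; what a row does not reach is not made up. A row lasts 1/10 s, in which the tool goes at most 50 mm and 8.59 degrees, less where a joint would pass 70% of its speed; a pose out of reach is approached as far as the arm can. A call is refused whole if a number of a shift passes 1 or a number of a turn 1, either way. A call with a gripper value outside its range is refused whole. The fingers move at their own pace and stop on an object; "squeeze" is the grip in N (left out, the last holds). Time passes only in rows, so rows that do not move let the fingers close. It gives the time, the measured TCP pose, the force, the opening and the grip force at its end, in the units of the state.
- monitor.read_state(): the state, without advancing time (a new reading comes with each control period).
- eyes.read_camera(name): name is "scene" or "top"; returns the picture (400x640x3 uint8, red, green, blue); there is no depth.
- eyes.camera_info(name): a dict with "K" (3x3 intrinsics, pixels), "dist" ([k1, k2, p1, p2, k3] as OpenCV has them; the pictures are not rectified), "rvec" (rotation vector, rad) and "tvec" (3), from world to camera coordinates, as OpenCV has them. Camera axes: x right, y down, z forward; pixel columns grow to the right and rows downward; lengths in m; the calibration is good to about 2 mm. A picture is of the moment at which its call begins. camera_info takes no time and is no camera call.
- ticket.job_done(): hands the job in; it is judged then, once.
The state is a dict: "time": time; "qpos": joint angles; "qd": joint speeds; "effort": joint torques, N m; "ee_pos": TCP position; "eef_rot": TCP orientation; "contact_force": force on the tool from outside, world axes, zero at the start; "wrist_torque": the same for the moment, N m; "opening": finger opening in m; "grasp_force": force on a finger pad.
Only numpy, scipy, OpenCV 4.12 (cv2) and the standard library are available. Lean on these libraries where they do the work, as an engineer would, in place of code of your own. Each camera call takes 0.05 s, during which the arm holds its last target. There are 200 camera calls.

TASK

I need the padlock off the bedroom keepsake chest: first slide the chest's barrel bolt fully home into its keeper so the lid stays fastened, then turn the padlock's dial until its pointer lines up with the white index mark at the shackle (the other numbers are already dialled in), pull the lock open and unhook it from the staple. Finish while still holding the open lock in the gripper, up in the air about 10 cm or more clear above the chest, with nothing else carrying it; do not put it down or push its shackle shut again. Leave the mug, the carton and the little jar where they are.

Things in the scene. Friction and masses are not known exactly. Their poses are not given: they have to be found in the camera images.
- chest: Pine chest fixed to the desk, 300 (its x) by 340 (y) by 120 mm high; origin at the centre of its underside, z up. Its flat top is a fixed deck for y below -20 and a shut lid for y above. On top, chest mm: barrel bolt along x = -95, hasp staple at (78, -75) with the padlock beside it on the deck, jar on the lid near (85, 105).
- staple (a point): Foot of the hasp's fixed staple, at the chest's top (z 120), axes as the chest. An upright closed loop of 5 mm bar in the chest's y-z plane: opening 15 wide, 23 high; outside 25 wide, 28 high. The hasp's flat strap round its foot is 3 thick, reaches 13 either side in x and runs along y: an opened lock must be raised over it when pushed forward.
- lock: Steel dial padlock, loose, flat on its back on the deck: 54 across, 24 thick, 0.3 kg; origin at the centre of its underside, z up through the dial, x (nearly the chest's x) to the shackle. Shackle face at x = 28. Shackle: U of 8 mm bar at z = 12, long leg y = -13, short leg (toe) y = +13, 32 clear inside. Toe leg goes through the staple, which starts at about x = 48; long leg passes beside it.
- dial (a joint): Dial angle about the lock's z, rad, counter-clockwise from above; 0 = pointer at the white index rib by the shackle (lock's +x): there it opens, good to about 0.07, and a steady pull draws it in from 0.15. Starts 0.6 to 1.4: turn clockwise. Light (0.012 N m), stays put. Pulled at a wrong setting, the shackle gives only 1 to 3 mm and the dial clicks over shallow notches 0.52 apart.
- pointer (a point): Pointer tip on top of the dial's grip bar, 18 from the dial's axis, 45 mm above the lock's underside; x axis points along the bar, outwards. The dial is a black disc 42 across with white ticks, its top 27 above the underside; on it a black grip bar 10 wide, 27 to 45 above the underside, from 17 behind the axis to the pointed end 18 ahead, a white line on top.
- toe (a point): Tip of the shackle's short leg (inside the body when shut, at lock x = 20, y = 13, z = 12; at x = 40 when open).
- shackle (a joint): How far the shackle stands out, m: 0 shut, 0.020 open; 2 N friction, stays put, does not swing. Pull the lock along its -x: after some 9 mm of play the bend catches on the staple, then the body comes off by 20. That leaves a 12 mm gap from toe tip to face: raise the lock 6 (7 at most), push it +x about 43 until the staple (lock x = 34) is in the gap, lift straight up.
- bolt (a joint): Travel of the barrel bolt, m: moves towards the chest's -y, from 0 (drawn back) to 0.045 (fully home, against its stop). Starts 0 to 0.015. About 3 N of friction, stays where left.
- bolt_knob (a point): Top centre of the bolt's upright round knob, 44 mm above the chest's top; 14 across, upright sides from 20 to 44 above the top; axes as the chest. The guides either side are 18.5 high. The knob ends at chest y = 0 when the bolt is home.
- keeper (a point): Centre of the mouth of the bolt's keeper on the deck, 11 above the chest's top; the hole runs 25 along the chest's -y.
- mug: White mug, 84 across, 85 high, on the desk to the left of the chest; origin at the centre of its underside. Leave alone.
- carton: White paper carton, 110 by 70 by 85 high, on the desk to the right of the chest; origin at the centre of its underside. Leave alone.
- jar: Small amber jar, 42 across, 70 high, on the chest's lid; origin at the centre of its underside. Leave alone.

How it is judged:
By the outcome, as a careful person would: the job done as asked, in the order asked, and still so for the second after the job is handed in, while the arm keeps its last pose, push and grip.
It also fails if it takes over 45 s, if anything falls off the work surface, if the arm or the gripper's body presses on something with over 40 N, if the wrist force passes 120 N, or if a joint passes its speed limit or range.

## Working session

There is one attempt and no reset: what is moved stays moved. The work goes in short steps, Python scripts to look and compute and a tool call to move; the robot and the scene stay as the last step left them, time stands still between calls to the robot, and variables do not carry over. Pictures are saved under pics/ and viewed, at most 10 in all, crops included, and the job is handed in when it is done.

Besides the shell and the picture viewer there is one more tool, called after "Call:" by a JSON object that holds its "method" and its "body". send_rows: Moves the arm, as the interface text tells. Its arguments: {"type":"object","properties":{"motion":{"type":"array","items":{"type":"object","properties":{"xyz":{"type":"array","items":{"type":"number"}},"rotation":{"type":"array","items":{"type":"number"}},"hand":{"type":"number"}}}},"squeeze":{"type":"number"}},"required":["motion"]}

```bash
mkdir -p pics; ls; python3 - <<'E'
from rig import monitor, eyes, ticket, arm
import cv2
s=monitor.read_state(); print({k:s[k] for k in('time','ee_pos','eef_rot','opening')}, arm.pinch_z)
for n in('scene','top'):
    cv2.imwrite(f'pics/{n}0.png',eyes.read_camera(n)[:,:,::-1]); i=eyes.camera_info(n); print(n,i)
E
```

```text
pics
{'time': 0.0, 'ee_pos': array([0.21499166, 0.55980804, 0.23026847]), 'eef_rot': array([ 3.08717914e+00, -5.72607488e-01, -3.22959839e-04]), 'opening': 0.0856899125429253} 0.0187
scene {'K': array([[361.30294926,   0.        , 325.00758317],
       [  0.        , 361.30294926, 197.93705503],
       [  0.        ,   0.        ,   1.        ]]), 'dist': array([0.02277532, 0.        , 0.        , 0.        , 0.        ]), 'rvec': array([ 1.89121524,  1.52496258, -0.65859294]), 'tvec': array([-0.08829032, -0.29128441,  1.48023422])}
top {'K': array([[369.80880039,   0.        , 320.75505525],
       [  0.        , 369.80880039, 192.77857169],
       [  0.        ,   0.        ,   1.        ]]), 'dist': array([-0.06164393,  0.        ,  0.        ,  0.        ,  0.        ]), 'rvec': array([ 2.12025053, -2.14914365,  0.20197001]), 'tvec': array([-0.01088887,  0.57995545,  1.15383061])}
```

View pics/scene0.png

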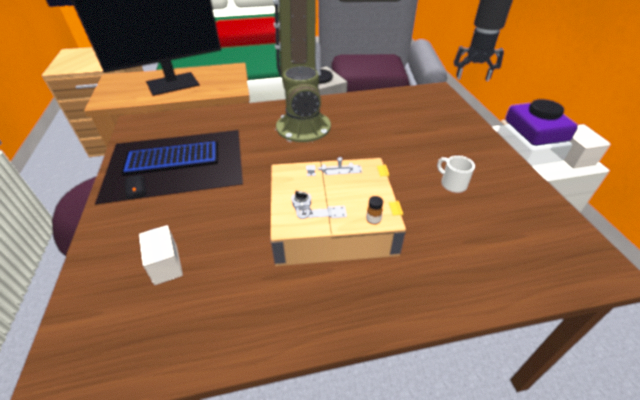

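View pics/top0.png

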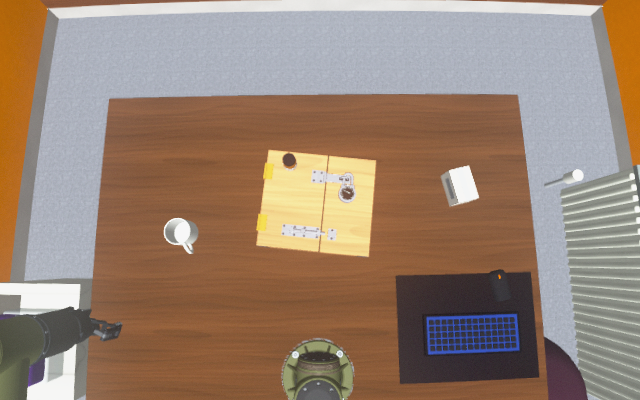

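The scene view shows the chest at about (335,205) and the mug at right (457,173). In the top view the chest spans (258..376, 150..257), with the lock dial near (347,193), the bolt at (305,231), the jar at (289,160), the mug at (181,232) and the carton at (460,186). Next I'll enlarge both.

```bash
python3 - <<'E'
import cv2
a=cv2.imread('pics/top0.png')[145:262,252:382]; cv2.imwrite('pics/topc.png',cv2.resize(a,None,fx=5,fy=5,interpolation=cv2.INTER_CUBIC))
a=cv2.imread('pics/scene0.png')[150:265,262:412]; cv2.imwrite('pics/scenec.png',cv2.resize(a,None,fx=5,fy=5,interpolation=cv2.INTER_CUBIC))
E
```

```text
(no output)
```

View pics/topc.png

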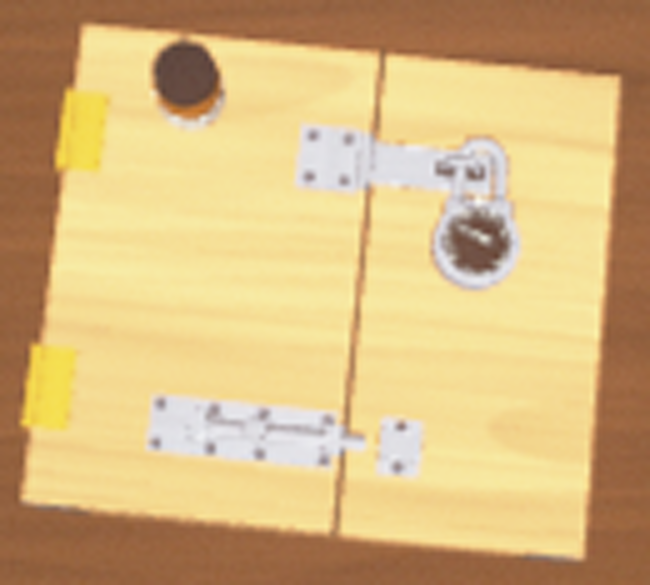

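View pics/scenec.png

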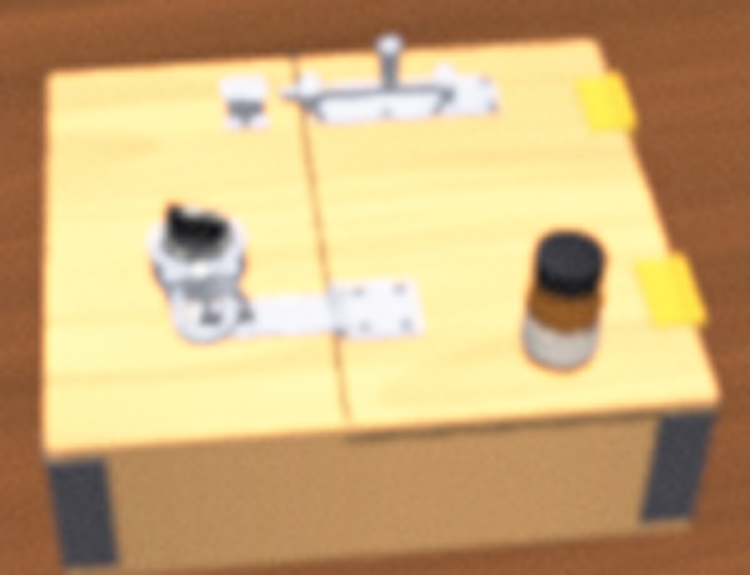

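The crops show:
- **Bolt knob:** top in the scene crop at (388,42), and its shaft to (390,85). 
- **Bolt tip:** top crop at (365,440), short of the keeper at (400,447). 
- **Lock:** ring centred at (476,243) in the top crop. 
- **Pointer line:** runs (492,243) to (456,226), so the dial is about 1.1 rad CCW. 
- **Shackle:** bend at (483,145).

```bash
cat > h.py <<'E'
import cv2,numpy as np
from rig import monitor,eyes,arm
def ray(n,uv):
    i=eyes.camera_info(n);R=cv2.Rodrigues(i['rvec'])[0]
    p=cv2.undistortPoints(np.float64(uv).reshape(-1,1,2),i['K'],i['dist'])[:,0]
    d=np.c_[p,np.ones(len(p))]@R; return -R.T@i['tvec'],d
def plane(n,uv,z):
    c,d=ray(n,uv); return c+d*((z-c[2])/d[:,2])[:,None]
def tri(u1,u2):
    (a,d),(b,e)=ray('scene',u1),ray('top',u2);d=d[0];e=e[0]
    s=np.linalg.lstsq(np.c_[d,-e],b-a,rcond=None)[0];p,q=a+s[0]*d,b+s[1]*e
    return (p+q)/2,np.linalg.norm(p-q)
E
python3 - <<'E'
from h import *
np.set_printoptions(precision=4,suppress=True)
top=cv2.imread('pics/top0.png');sc=cv2.imread('pics/scene0.png')
def quad(im,box):
    x0,y0,x1,y1=box;c=im[y0:y1,x0:x1].astype(int)
    # chest top vs. desk: bright
    m=(c[:,:,1]>150).astype(np.uint8)
    k=max(cv2.findContours(m,0,1)[0],key=cv2.contourArea);h=cv2.convexHull(k)
    return m,k,h
m,k,h=quad(top,(245,140,390,270))
# fit each side by lines on convex hull via contour points near quad sides
g=np.float64([[82,25],[620,75],[583,558],[22,503]])/5+[252,145]-.4
P=k[:,0].astype(float)+[245,140]
L=[]
for i in range(4):
    a,b=g[i],g[(i+1)%4];t=(b-a)/np.linalg.norm(b-a);nn=np.array([-t[1],t[0]])
    s=(P-a)@t;sel=(abs((P-a)@nn)<1.8)&(s>12)&(s<np.linalg.norm(b-a)-12)
    vx,vy,x,y=cv2.fitLine(np.float32(P[sel]),cv2.DIST_HUBER,0,.01,.01).ravel();L.append(np.cross([x,y,1],[x+vx,y+vy,1]))
C=[]
for i in range(4):
    q=np.cross(L[i-1],L[i]);C.append(q[:2]/q[2])
print('corners px',np.array(C)); W=plane('top',C,.12);print(W)
print('sides',[np.linalg.norm(W[i]-W[(i+1)%4]) for i in range(4)])
# scene corners by hand crop
gs=np.float64([[48,75],[598,40],[718,400],[45,455]])/5+[262,150]-.4
Ws=plane('scene',gs,.12);print('scene',Ws,[np.linalg.norm(Ws[i]-Ws[(i+1)%4]) for i in range(4)])
c=W.mean(0); ex=(W[0]+W[1]-W[2]-W[3]);yaw=np.arctan2(ex[1],ex[0]);print('chest c yaw',c,yaw,'scene c',Ws.mean(0))
ey=(W[0]+W[3]-W[1]-W[2]);print('yaw from y',np.arctan2(-ey[0],ey[1]))
R=np.array([[np.cos(yaw),-np.sin(yaw)],[np.sin(yaw),np.cos(yaw)]])
loc=lambda p:(np.atleast_2d(p)[:,:2]-c[:2])@R*1000
T=lambda x,y:np.float64([[x,y]])/5+[252,145]-.4
S=lambda x,y:np.float64([[x,y]])/5+[262,150]-.4
print('knob scene z.164',plane('scene',S(388,40),.164),loc(plane('scene',S(388,40),.164)))
print('bolt tip top',loc(plane('top',T(365,441),.131)),'keeper',loc(plane('top',T(400,447),.125)))
# lock dial: dark blob / body hull
x0,y0=330,175;cr=cv2.resize(top[y0:220,x0:365],None,fx=8,fy=8,interpolation=cv2.INTER_CUBIC).astype(int)
up=lambda q:(np.float64(q)+.5)/8-.5+[x0,y0]
chroma=cr[:,:,2]-cr[:,:,0]
body=((chroma<45)|(cr.max(2)<120)).astype(np.uint8)
k=max(cv2.findContours(body,0,1)[0],key=cv2.contourArea)
q=up(k[:,0]);low=q[q[:,1]>190]
pw=plane('top',low,.142)[:,:2]
A=np.c_[2*pw,np.ones(len(pw))];s=np.linalg.lstsq(A,(pw**2).sum(1),rcond=None)[0];print('body circle',s[:2],np.sqrt(s[2]+s[:2]@s[:2]),loc(s[:2]))
dark=(cr.max(2)<110).astype(np.uint8);dark=cv2.morphologyEx(dark,cv2.MORPH_CLOSE,np.ones((15,15)))
for kk in cv2.findContours(dark,0,1)[0]:
    if cv2.contourArea(kk)>300:
        (x,y),r=cv2.minEnclosingCircle(kk);M=cv2.moments(kk);w=plane('top',[up([M['m10']/M['m00'],M['m01']/M['m00']])],.147);print('dark',w,r/8,loc(w))
a,b=T(492,243),T(456,226)
for p in(a,b):w=plane('top',p,.165);print('bar',w,loc(w))
print('shackle bend outer',loc(plane('top',T(483,136),.132)),'legs',loc(plane('top',T(456,190),.132)),loc(plane('top',T(502,190),.132)))
print('scene ptr tip',loc(plane('scene',S(172,205),.165)),'bar tail', loc(plane('scene',S(222,220),.165)))
E
```

```text
corners px [[267.6592 149.5505]
 [375.2951 160.4022]
 [367.792  256.4122]
 [256.0284 244.6971]]
[[ 0.7074  0.1468  0.12  ]
 [ 0.6683 -0.19    0.12  ]
 [ 0.3724 -0.1557  0.12  ]
 [ 0.4118  0.1786  0.12  ]]
sides [np.float64(0.339043039723695), np.float64(0.2978721316420885), np.float64(0.3366036772016357), np.float64(0.29723682053520645)]
scene [[ 0.377  -0.1593  0.12  ]
 [ 0.4152  0.1805  0.12  ]
 [ 0.7138  0.1433  0.12  ]
 [ 0.6775 -0.1924  0.12  ]] [np.float64(0.3419481623872814), np.float64(0.3009040177437009), np.float64(0.3376515862359912), np.float64(0.30231590629304567)]
chest c yaw [ 0.54   -0.0051  0.12  ] -0.11135204932037829 scene c [ 0.5459 -0.007   0.12  ]
yaw from y -0.11636725727960824
knob scene z.164 [[0.4434 0.0373 0.164 ]] [[-100.6505   31.4255]]
bolt tip top [[-92.8295 -32.7985]] keeper [[-93.9425 -54.1366]]
body circle [ 0.5597 -0.0959] 0.026181485667932762 [[ 29.684  -88.1017]]
dark [[ 0.5526 -0.1036  0.147 ]] 2.3257992267608643 [[ 23.4935 -96.4845]]
bar [[ 0.5572 -0.1034  0.165 ]] [[ 28.0058 -95.831 ]]
bar [[ 0.5676 -0.0824  0.165 ]] [[ 36.0698 -73.7891]]
shackle bend outer [[100.1344 -87.2442]] legs [[ 64.7289 -73.6251]] [[  67.5229 -101.6449]]
scene ptr tip [[  31.1772 -100.6363]] bar tail [[ 45.5408 -75.1506]]
```

Call:
{"method": "send_rows", "body": {"motion": [{"xyz": [0.5,0.5,0],"rotation": [0,0,0],"hand": 0.4},{"xyz": [0.96,0.95,0],"rotation": [0,0,0],"hand": 0.4},{"xyz": [0.96,0.95,0],"rotation": [0,0,0],"hand": 0.4},{"xyz": [0.96,0.95,0],"rotation": [0,0,0],"hand": 0.4},{"xyz": [0.96,0.95,0],"rotation": [0,0,0],"hand": 0.4},{"xyz": [0.96,0.95,0],"rotation": [0,0,0],"hand": 0.4},{"xyz": [0.96,0.95,0],"rotation": [0,0,0],"hand": 0.4},{"xyz": [0.96,0.95,0],"rotation": [0,0,0],"hand": 0.4},{"xyz": [0.96,0.95,0],"rotation": [0,0,0],"hand": 0.4},{"xyz": [0.96,0.95,0],"rotation": [0,0,0],"hand": 0.4},{"xyz": [0.96,0.95,0],"rotation": [0,0,0],"hand": 0.4},{"xyz": [0.96,0.95,0],"rotation": [0,0,0],"hand": 0.4},{"xyz": [0.96,0.95,0],"rotation": [0,0,0],"hand": 0.4},{"xyz": [0.96,0.95,0],"rotation": [0,0,0],"hand": 0.4},{"xyz": [0.96,0.95,0],"rotation": [0,0,0],"hand": 0.4},{"xyz": [0.96,0.95,0],"rotation": [0,0,0],"hand": 0.4},{"xyz": [0.96,0.95,0],"rotation": [0,0,-0.8],"hand": 0.4},{"xyz": [0.3,0.3,0],"rotation": [0,0,-0.8],"hand": 0.4},{"xyz": [0,0,0],"rotation": [0,0,-0.8],"hand": 0.4}], "squeeze": 40}}

```text
time: 2.0
ee_pos: [0.4499, 0.0406, 0.2307]
eef_rot: [3.136, -0.18, -0.002]
contact_force: [0.1, -0.3, -0.1]
opening: 0.0513
grasp_force: 0.0
```

```bash
cat >> h.py <<'E'
def to(x,y,z,psi):
    s=monitor.read_state();R=cv2.Rodrigues(s['eef_rot'])[0];p=s['ee_pos'];ps=np.arctan2(R[1,0],R[0,0])
    d=R.T@(np.array([x,y,z])-p)/.025; r=(psi-ps+np.pi)%(2*np.pi)-np.pi
    print('t',round(s['time'],2),'p',p.round(4),'psi',ps.round(3),'tilt',R[:2,2].round(3),'open',round(s['opening'],4),'F',np.round(s['contact_force'],1),'q6',round(s['qpos'][5],2));print('units',d.round(2),'rotz',round(-np.degrees(r)/6,2))
E
python3 -c "
from h import *
to(.450,.0365,.143,-.114)"
```

```text
t 2.0 p [0.4499 0.0406 0.2307] psi -0.115 tilt [-0.001 -0.001] open 0.0513 F [ 0.1 -0.3 -0.1] q6 0.92
units [0.03 0.16 3.51] rotz -0.01
```

Call:
{"method": "send_rows", "body": {"motion": [{"xyz": [0,0.1,0.9],"rotation": [0,0,0],"hand": 0.4},{"xyz": [0,0.06,0.9],"rotation": [0,0,0],"hand": 0.4},{"xyz": [0,0,0.9],"rotation": [0,0,0],"hand": 0.4},{"xyz": [0,0,0.5],"rotation": [0,0,0],"hand": 0.4},{"xyz": [0,0,0.3],"rotation": [0,0,0],"hand": 0.4},{"xyz": [0,0,0],"rotation": [0,0,0],"hand": 1},{"xyz": [0,0,0],"rotation": [0,0,0],"hand": 1},{"xyz": [0,0,0],"rotation": [0,0,0],"hand": 1},{"xyz": [0,0,0],"rotation": [0,0,0],"hand": 1}]}}

```text
time: 2.9
ee_pos: [0.4497, 0.0382, 0.1451]
eef_rot: [-3.136, 0.181, -0.003]
contact_force: [-1.3, -0.1, 3.5]
opening: 0.0122
grasp_force: 39.2
```

```bash
python3 -c "
from h import *
to(.4471,.0053,.143,-.114);print(monitor.read_state()['qpos'].round(2),monitor.read_state()['grasp_force'])"
```

```text
t 2.9 p [0.4497 0.0382 0.1451] psi -0.115 tilt [0.002 0.   ] open 0.0122 F [-1.3 -0.1  3.5] q6 0.92
units [0.05 1.32 0.08] rotz -0.01
[ 0.54 -0.37 -0.43  0.   -1.51  0.92] 39.170549511909485
```

Call:
{"method": "send_rows", "body": {"motion": [{"xyz": [0,0.2,-0.05],"rotation": [0,0,0],"hand": 1},{"xyz": [0,0.2,0],"rotation": [0,0,0],"hand": 1},{"xyz": [0,0.2,0],"rotation": [0,0,0],"hand": 1},{"xyz": [0,0.2,0],"rotation": [0,0,0],"hand": 1},{"xyz": [0,0.2,0],"rotation": [0,0,0],"hand": 1},{"xyz": [0,0.1,0],"rotation": [0,0,0],"hand": 1},{"xyz": [0,0,0],"rotation": [0,0,0],"hand": 1}]}}

```text
time: 3.6
ee_pos: [0.4463, 0.0102, 0.1452]
eef_rot: [3.136, -0.182, 0.002]
contact_force: [4.4, 0.5, -2.7]
opening: 0.0124
grasp_force: 39.2
```

Call:
{"method": "send_rows", "body": {"motion": [{"xyz": [0,0.08,0],"rotation": [0,0,0],"hand": 1},{"xyz": [0,0.08,0],"rotation": [0,0,0],"hand": 1},{"xyz": [0,0.06,0],"rotation": [0,0,0],"hand": 1}]}}

```text
time: 3.9
ee_pos: [0.4458, 0.0052, 0.1452]
eef_rot: [-3.136, 0.182, -0.002]
contact_force: [4.4, 2.3, -1.5]
opening: 0.0124
grasp_force: 39.3
```

Call:
{"method": "send_rows", "body": {"motion": [{"xyz": [0,0.06,0],"rotation": [0,0,0],"hand": 1},{"xyz": [0,0.06,0],"rotation": [0,0,0],"hand": 1},{"xyz": [0,0.0,0],"rotation": [0,0,0],"hand": 1}]}}

```text
time: 4.2
ee_pos: [0.4458, 0.0048, 0.1452]
eef_rot: [-3.131, 0.179, -0.003]
contact_force: [3.9, 12.2, 0.1]
opening: 0.0119
grasp_force: 39.6
```

Call:
{"method": "send_rows", "body": {"motion": [{"xyz": [0,0.06,0],"rotation": [0,0,0],"hand": 1},{"xyz": [0,0,0],"rotation": [0,0,0],"hand": 0.35},{"xyz": [0,0,0],"rotation": [0,0,0],"hand": 0.35},{"xyz": [0,0,-0.5],"rotation": [0,0,0],"hand": 0.35},{"xyz": [0,0,-0.9],"rotation": [0,0,0],"hand": 0.35},{"xyz": [0,0,-0.9],"rotation": [0,0,0],"hand": 0.35},{"xyz": [0.8,0.55,0],"rotation": [0,0,0],"hand": 0.35},{"xyz": [0.9,0.6,0],"rotation": [0,0,0],"hand": 0.35},{"xyz": [0.9,0.6,0],"rotation": [0,0,0],"hand": 0.35},{"xyz": [0.9,0.6,0],"rotation": [0,0,0],"hand": 0.35},{"xyz": [0.9,0.6,0],"rotation": [0,0,0],"hand": 0.35},{"xyz": [0.6,0.3,0],"rotation": [0,0,0],"hand": 0.35},{"xyz": [0,0,0],"rotation": [0,0,-0.9],"hand": 0.35},{"xyz": [0,0,0],"rotation": [0,0,-1],"hand": 0.35},{"xyz": [0,0,0],"rotation": [0,0,-1],"hand": 0.35},{"xyz": [0,0,0],"rotation": [0,0,-1],"hand": 0.35},{"xyz": [0,0,0],"rotation": [0,0,-1],"hand": 0.35},{"xyz": [0,0,0],"rotation": [0,0,-1],"hand": 0.35},{"xyz": [0,0,0],"rotation": [0,0,-1],"hand": 0.35},{"xyz": [0,0,0],"rotation": [0,0,-1],"hand": 0.35}]}}

```text
time: 6.2
ee_pos: [0.5594, -0.095, 0.2035]
eef_rot: [2.942, 1.1, -0.001]
contact_force: [0.2, 0.4, -0.2]
opening: 0.056
grasp_force: 0.0
```

Call:
{"method": "send_rows", "body": {"motion": [{"xyz": [0,0,0],"rotation": [0,0,-1],"hand": 0.35},{"xyz": [0,0,0],"rotation": [0,0,-1],"hand": 0.35},{"xyz": [0,0,0],"rotation": [0,0,-1],"hand": 0.35},{"xyz": [0,0,0],"rotation": [0,0,0],"hand": 0.35}]}}

```text
time: 6.6
ee_pos: [0.5595, -0.0948, 0.2034]
eef_rot: [2.736, 1.542, -0.001]
contact_force: [0.5, 0.5, 0.1]
opening: 0.0554
grasp_force: 0.0
```

```bash
python3 - <<'E'
from h import *
to(.5605,-.096,.149,1.03);print(monitor.read_state()['qpos'].round(2))
a=eyes.read_camera('scene')[140:240,262:412,::-1];b=eyes.read_camera('top')[145:262,252:382,::-1]
f=lambda a:cv2.resize(a,(600,400),interpolation=cv2.INTER_CUBIC)
cv2.imwrite('pics/s1.png',f(a))
E
```

```text
t 6.6 p [ 0.5595 -0.0948  0.2034] psi 1.026 tilt [-0.    -0.001] open 0.0554 F [0.5 0.5 0.1] q6 2.41
units [-0.02  0.06  2.17] rotz -0.04
[ 0.19 -0.05 -0.05  0.   -1.57  2.41]
```

View pics/s1.png

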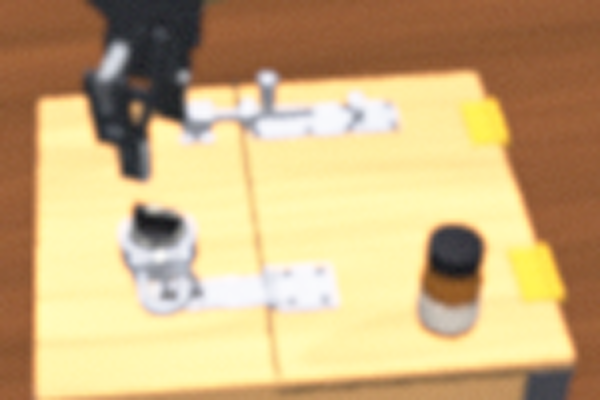

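The bolt now bridges into its keeper (190–250,117), with the knob at (266,78). The open fingers hang over the lock with the bar at (140–188,212–228).

Call:
{"method": "send_rows", "body": {"motion": [{"xyz": [0,0.06,0.4],"rotation": [0,0,0],"hand": 0.6},{"xyz": [0,0,0.5],"rotation": [0,0,0],"hand": 0.6},{"xyz": [0,0,0.5],"rotation": [0,0,0],"hand": 0.6},{"xyz": [0,0,0.4],"rotation": [0,0,0],"hand": 0.6},{"xyz": [0,0,0.3],"rotation": [0,0,0],"hand": 0.6},{"xyz": [0,0,0],"rotation": [0,0,0],"hand": 0.6}], "squeeze": 20}}

```text
time: 7.3
ee_pos: [0.5603, -0.0949, 0.1484]
eef_rot: [-2.736, -1.541, 0.003]
contact_force: [-0.3, 0.4, 0.6]
opening: 0.0342
grasp_force: 0.0
```

Call:
{"method": "send_rows", "body": {"motion": [{"xyz": [0,0,0],"rotation": [0,0,0],"hand": 1},{"xyz": [0,0,0],"rotation": [0,0,0],"hand": 1},{"xyz": [0,0,0],"rotation": [0,0,0],"hand": 1},{"xyz": [0,0,0],"rotation": [0,0,0],"hand": 1}]}}

```text
time: 7.7
ee_pos: [0.5613, -0.095, 0.1508]
eef_rot: [2.736, 1.541, 0.002]
contact_force: [0.1, -0.1, 0.3]
opening: 0.009
grasp_force: 25.6
```

Call:
{"method": "send_rows", "body": {"motion": [{"xyz": [0,0,0],"rotation": [0,0,0.4],"hand": 1},{"xyz": [0,0,0],"rotation": [0,0,0.9],"hand": 1},{"xyz": [0,0,0],"rotation": [0,0,1],"hand": 1},{"xyz": [0,0,0],"rotation": [0,0,1],"hand": 1},{"xyz": [0,0,0],"rotation": [0,0,1],"hand": 1},{"xyz": [0,0,0],"rotation": [0,0,1],"hand": 1},{"xyz": [0,0,0],"rotation": [0,0,1],"hand": 1},{"xyz": [0,0,0],"rotation": [0,0,1],"hand": 1},{"xyz": [0,0,0],"rotation": [0,0,1],"hand": 1},{"xyz": [0,0,0],"rotation": [0,0,1],"hand": 1},{"xyz": [0,0,0],"rotation": [0,0,1],"hand": 1},{"xyz": [0,0,0],"rotation": [0,0,0.5],"hand": 1},{"xyz": [0,0,0],"rotation": [0,0,0],"hand": 1}]}}

```text
time: 9.0
ee_pos: [0.5615, -0.095, 0.1509]
eef_rot: [3.137, -0.165, 0.003]
contact_force: [1.9, -0.0, 2.2]
opening: 0.0091
grasp_force: 25.6
```

```bash
python3 - <<'E'
from h import *
to(.5605,-.096,.149,-.105)
E
```

```text
t 9.0 p [ 0.5615 -0.095   0.1509] psi -0.105 tilt [ 0.002 -0.   ] open 0.0091 F [ 1.9 -0.   2.2] q6 1.28
units [-0.03  0.04  0.07] rotz -0.0
```

Call:
{"method": "send_rows", "body": {"motion": [{"xyz": [0,0,0],"rotation": [0,0,0],"hand": 0.6},{"xyz": [0,0,0],"rotation": [0,0,0],"hand": 0.6},{"xyz": [0,0,-0.6],"rotation": [0,0,0],"hand": 0.5},{"xyz": [0,0,-1],"rotation": [0,0,0],"hand": 0},{"xyz": [-0.5,0,-0.8],"rotation": [0,0,0],"hand": 0},{"xyz": [-1,0,0],"rotation": [0,0,0],"hand": 0},{"xyz": [-1,0,0],"rotation": [0,0,0],"hand": 0},{"xyz": [-1,0,0],"rotation": [0,0,0],"hand": 0},{"xyz": [-1,0,0],"rotation": [0,0,0],"hand": 0},{"xyz": [0,0,0],"rotation": [0,0,0],"hand": 0},{"xyz": [0,0,0],"rotation": [0,0,0],"hand": 0}]}}

```text
time: 10.1
ee_pos: [0.4492, -0.0831, 0.2115]
eef_rot: [-3.137, 0.164, -0.004]
contact_force: [1.2, 0.5, -0.8]
opening: 0.0852
grasp_force: 0.0
```

```bash
python3 - <<'E'
from h import *
to(.5605,-.096,.125,-.105)
t=eyes.read_camera('top')[:,:,::-1];cv2.imwrite('pics/t2full.png',t)
s=eyes.read_camera('scene')[:,:,::-1];cv2.imwrite('pics/s2full.png',s)
a=cv2.resize(t[165:215,310:375],None,fx=10,fy=10,interpolation=cv2.INTER_CUBIC)
cv2.imwrite('pics/t2.png',a)
E
```

```text
t 10.1 p [ 0.4492 -0.0831  0.2115] psi -0.104 tilt [0.002 0.   ] open 0.0852 F [ 1.2  0.5 -0.8] q6 1.2
units [4.48 0.05 3.47] rotz 0.01
```

View pics/t2.png

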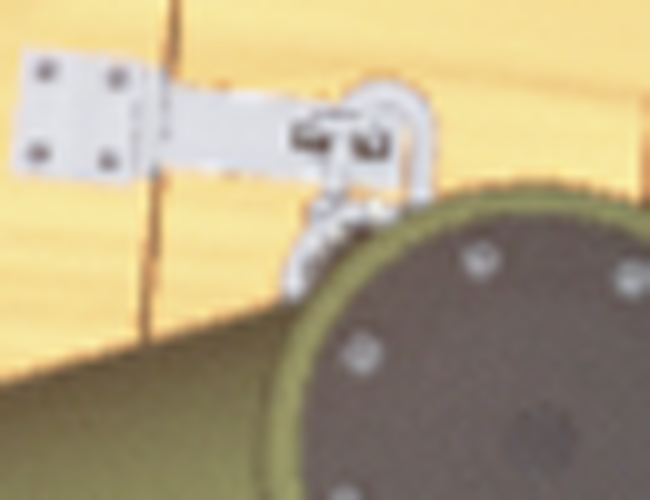

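The elbow hides the lock in the top view; only the shackle bend at (390,85) is visible. I'll check the scene view instead.

```bash
python3 - <<'E'
import cv2
s=cv2.imread('pics/s2full.png');cv2.imwrite('pics/s2.png',cv2.resize(s[180:230,280:340],None,fx=10,fy=10,interpolation=cv2.INTER_CUBIC))
E
```

```text
(no output)
```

View pics/s2.png

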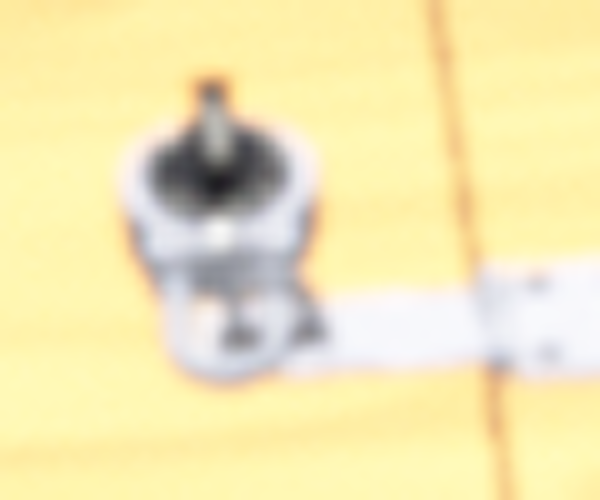

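The pointer line (210,90)–(216,155) points at the white index rib at (218,230), so the dial is aligned. Next I'll grip the body.

Call:
{"method": "send_rows", "body": {"motion": [{"xyz": [0.5,0.02,0],"rotation": [0,0,0],"hand": 0},{"xyz": [1,0,0],"rotation": [0,0,0],"hand": 0},{"xyz": [1,0,0],"rotation": [0,0,0],"hand": 0},{"xyz": [1,0,0],"rotation": [0,0,0],"hand": 0},{"xyz": [0.7,0,0],"rotation": [0,0,0],"hand": 0},{"xyz": [0.3,0,0.5],"rotation": [0,0,0],"hand": 0},{"xyz": [0,0,0.9],"rotation": [0,0,0],"hand": 0},{"xyz": [0,0,0.9],"rotation": [0,0,0],"hand": 0},{"xyz": [0,0,0.7],"rotation": [0,0,0],"hand": 0},{"xyz": [0,0,0.3],"rotation": [0,0,0],"hand": 0},{"xyz": [0,0,0.15],"rotation": [0,0,0],"hand": 0},{"xyz": [0,0,0.1],"rotation": [0,0,0],"hand": 0},{"xyz": [0,0,0],"rotation": [0,0,0],"hand": 0}], "squeeze": 60}}

```text
time: 11.5
ee_pos: [0.5611, -0.0954, 0.1218]
eef_rot: [3.137, -0.165, 0.001]
contact_force: [0.7, -0.7, 0.0]
opening: 0.0855
grasp_force: 0.0
```

```bash
python3 - <<'E'
from h import *
to(.5612,-.0952,.122,-.105)
E
```

```text
t 11.5 p [ 0.5611 -0.0954  0.1218] psi -0.105 tilt [ 0.001 -0.   ] open 0.0855 F [ 0.7 -0.7  0. ] q6 1.28
units [ 0.   -0.01 -0.01] rotz 0.0
```

Call:
{"method": "send_rows", "body": {"motion": [{"xyz": [0,0,0],"rotation": [0,0,0],"hand": 1},{"xyz": [0,0,0],"rotation": [0,0,0],"hand": 1},{"xyz": [0,0,0],"rotation": [0,0,0],"hand": 1},{"xyz": [0,0,0],"rotation": [0,0,0],"hand": 1}]}}

```text
time: 11.9
ee_pos: [0.5614, -0.0955, 0.1225]
eef_rot: [3.137, -0.165, 0.003]
contact_force: [-0.2, 0.6, 3.8]
opening: 0.0517
grasp_force: 63.6
```

Call:
{"method": "send_rows", "body": {"motion": [{"xyz": [-0.15,0,0],"rotation": [0,0,0],"hand": 1},{"xyz": [-0.15,0,0],"rotation": [0,0,0],"hand": 1},{"xyz": [-0.1,0,0],"rotation": [0,0,0],"hand": 1},{"xyz": [-0.1,0,0],"rotation": [0,0,0],"hand": 1},{"xyz": [-0.05,0,0],"rotation": [0,0,0],"hand": 1},{"xyz": [0,0,0],"rotation": [0,0,0],"hand": 1}]}}

```text
time: 12.5
ee_pos: [0.5479, -0.094, 0.1224]
eef_rot: [3.137, -0.164, 0.005]
contact_force: [3.8, -0.2, 5.3]
opening: 0.0521
grasp_force: 63.9
```

Call:
{"method": "send_rows", "body": {"motion": [{"xyz": [-0.15,0,0],"rotation": [0,0,0],"hand": 1},{"xyz": [-0.15,0,0],"rotation": [0,0,0],"hand": 1},{"xyz": [-0.15,0,0],"rotation": [0,0,0],"hand": 1},{"xyz": [-0.05,0,0],"rotation": [0,0,0],"hand": 1},{"xyz": [0,0,0],"rotation": [0,0,0],"hand": 1}]}}

```text
time: 13.0
ee_pos: [0.5355, -0.0925, 0.1224]
eef_rot: [-3.137, 0.164, -0.005]
contact_force: [5.2, 0.9, 5.7]
opening: 0.0515
grasp_force: 63.9
```

26 mm so far. I'll continue finely until it stops.

Call:
{"method": "send_rows", "body": {"motion": [{"xyz": [-0.08,0,0],"rotation": [0,0,0],"hand": 1},{"xyz": [-0.08,0,0],"rotation": [0,0,0],"hand": 1},{"xyz": [0,0,0],"rotation": [0,0,0],"hand": 1}]}}

```text
time: 13.3
ee_pos: [0.5316, -0.092, 0.1224]
eef_rot: [-3.137, 0.164, -0.005]
contact_force: [5.1, 1.2, 5.7]
opening: 0.0513
grasp_force: 63.9
```

Call:
{"method": "send_rows", "body": {"motion": [{"xyz": [-0.06,0,0],"rotation": [0,0,0],"hand": 1},{"xyz": [-0.06,0,0],"rotation": [0,0,0],"hand": 1},{"xyz": [0,0,0],"rotation": [0,0,0],"hand": 1}]}}

```text
time: 13.6
ee_pos: [0.5309, -0.0918, 0.1224]
eef_rot: [-3.137, 0.164, -0.013]
contact_force: [16.2, -2.9, -0.3]
opening: 0.0511
grasp_force: 63.3
```

Call:
{"method": "send_rows", "body": {"motion": [{"xyz": [0.12,0,0],"rotation": [0,0,0],"hand": 1},{"xyz": [0,0,-0.12],"rotation": [0,0,0],"hand": 1},{"xyz": [0,0,-0.12],"rotation": [0,0,0],"hand": 1},{"xyz": [0,0,0],"rotation": [0,0,0],"hand": 1},{"xyz": [0,0,0],"rotation": [0,0,0],"hand": 1}]}}

```text
time: 14.1
ee_pos: [0.5309, -0.0911, 0.1254]
eef_rot: [-3.135, 0.164, 0.001]
contact_force: [7.9, 1.7, -3.3]
opening: 0.0511
grasp_force: 64.6
```

```bash
python3 - <<'E'
from h import *
to(.5309+.0435*np.cos(.108),-.0918-.0435*np.sin(.108),.1284,-.105)
s=eyes.read_camera('scene')[:,:,::-1];cv2.imwrite('pics/s3.png',cv2.resize(s[180:230,280:340],None,fx=10,fy=10,interpolation=cv2.INTER_CUBIC))
E
```

```text
t 14.1 p [ 0.5309 -0.0911  0.1254] psi -0.104 tilt [-0.     0.002] open 0.0511 F [ 7.9  1.7 -3.3] q6 1.26
units [ 1.74  0.03 -0.12] rotz 0.01
```

View pics/s3.png

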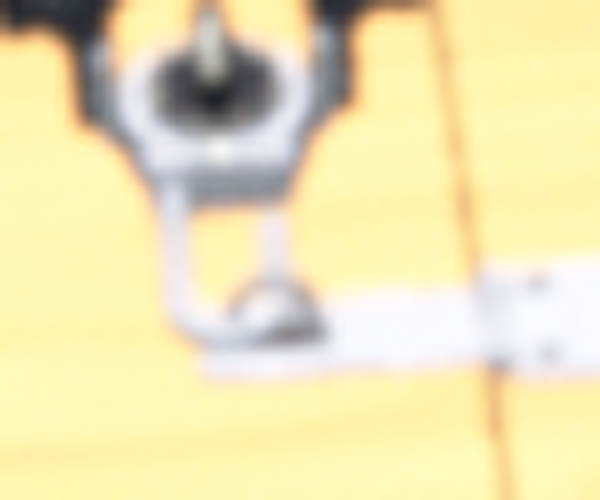

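The shackle is out: the legs at (175,260) and (272,250) are long and the bend hooks the staple at (275,310). The index is still lined up.

Call:
{"method": "send_rows", "body": {"motion": [{"xyz": [0.12,0,0],"rotation": [0,0,0],"hand": 1},{"xyz": [0.12,0,0],"rotation": [0,0,0],"hand": 1},{"xyz": [0,0,0],"rotation": [0,0,0],"hand": 1},{"xyz": [0,0,0],"rotation": [0,0,0],"hand": 1}]}}

```text
time: 14.55
ee_pos: [0.5361, -0.093, 0.1264]
eef_rot: [3.137, -0.165, -0.003]
contact_force: [-0.4, 0.2, -3.6]
opening: 0.0512
grasp_force: 64.7
```

```bash
python3 - <<'E'
from h import *
to(.5309+.0435*np.cos(.108),-.0918-.0435*np.sin(.108),.1284,-.105)
E
```

```text
t 14.55 p [ 0.5361 -0.093   0.1264] psi -0.105 tilt [-0.002 -0.   ] open 0.0512 F [-0.4  0.2 -3.6] q6 1.27
units [ 1.53 -0.02 -0.08] rotz -0.0
```

Call:
{"method": "send_rows", "body": {"motion": [{"xyz": [0,0,-0.08],"rotation": [0,0,0],"hand": 1},{"xyz": [0,0,0],"rotation": [0,0,0],"hand": 1},{"xyz": [0,0,0],"rotation": [0,0,0],"hand": 1}]}}

```text
time: 14.85
ee_pos: [0.5367, -0.0929, 0.1295]
eef_rot: [3.137, -0.165, 0.0]
contact_force: [-1.0, -0.4, -2.5]
opening: 0.0511
grasp_force: 64.7
```

Call:
{"method": "send_rows", "body": {"motion": [{"xyz": [0.1,0,0.03],"rotation": [0,0,0],"hand": 1},{"xyz": [0.2,0,0],"rotation": [0,0,0],"hand": 1},{"xyz": [0,0,0],"rotation": [0,0,0],"hand": 1},{"xyz": [0,0,0],"rotation": [0,0,0],"hand": 1}]}}

```text
time: 15.25
ee_pos: [0.5443, -0.0937, 0.1284]
eef_rot: [3.137, -0.165, -0.001]
contact_force: [0.7, 0.3, -2.7]
opening: 0.0513
grasp_force: 64.7
```

Call:
{"method": "send_rows", "body": {"motion": [{"xyz": [0.15,0,0],"rotation": [0,0,0],"hand": 1},{"xyz": [0.2,0,0],"rotation": [0,0,0],"hand": 1},{"xyz": [0.2,0,0],"rotation": [0,0,0],"hand": 1},{"xyz": [0.15,0,0],"rotation": [0,0,0],"hand": 1},{"xyz": [0,0,0],"rotation": [0,0,0],"hand": 1},{"xyz": [0,0,0],"rotation": [0,0,0],"hand": 1}]}}

```text
time: 15.85
ee_pos: [0.5616, -0.0956, 0.1284]
eef_rot: [3.137, -0.165, -0.001]
contact_force: [-0.6, 0.3, -2.7]
opening: 0.0513
grasp_force: 64.7
```

Call:
{"method": "send_rows", "body": {"motion": [{"xyz": [0.15,0,0],"rotation": [0,0,0],"hand": 1},{"xyz": [0.15,0,0],"rotation": [0,0,0],"hand": 1},{"xyz": [0.15,0,0],"rotation": [0,0,0],"hand": 1},{"xyz": [0.05,0,0],"rotation": [0,0,0],"hand": 1},{"xyz": [0,0,0],"rotation": [0,0,0],"hand": 1},{"xyz": [0,0,0],"rotation": [0,0,0],"hand": 1}]}}

```text
time: 16.45
ee_pos: [0.5694, -0.0965, 0.1291]
eef_rot: [3.137, -0.164, -0.018]
contact_force: [-24.2, 7.1, 10.3]
opening: 0.0518
grasp_force: 66.4
```

```bash
python3 - <<'E'
from h import *
to(.5309+.0435*np.cos(.108),-.0918-.0435*np.sin(.108),.1284,-.105)
s=eyes.read_camera('scene')[:,:,::-1];cv2.imwrite('pics/s4.png',cv2.resize(s[180:230,280:340],None,fx=10,fy=10,interpolation=cv2.INTER_CUBIC))
E
```

```text
t 16.45 p [ 0.5694 -0.0965  0.1291] psi -0.104 tilt [-0.011  0.   ] open 0.0518 F [-24.2   7.1  10.3] q6 1.29
units [ 0.19 -0.02  0.03] rotz 0.01
```

View pics/s4.png

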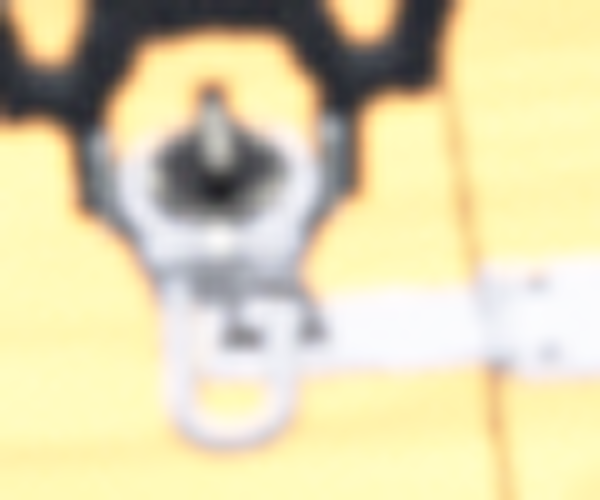

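There's 24 N with an up-component, just where the body's front edge meets the strap, so the lock must have sagged in the grip. I'll back off, raise while watching Fz, and push again.

Call:
{"method": "send_rows", "body": {"motion": [{"xyz": [-0.2,0,0],"rotation": [0,0,0],"hand": 1},{"xyz": [-0.15,0,0],"rotation": [0,0,0],"hand": 1},{"xyz": [0,0,-0.05],"rotation": [0,0,0],"hand": 1},{"xyz": [0,0,-0.05],"rotation": [0,0,0],"hand": 1},{"xyz": [0,0,0],"rotation": [0,0,0],"hand": 1},{"xyz": [0,0,0],"rotation": [0,0,0],"hand": 1}], "squeeze": 90}}

```text
time: 17.1
ee_pos: [0.5655, -0.0959, 0.131]
eef_rot: [3.137, -0.165, -0.0]
contact_force: [1.3, -0.1, -3.2]
opening: 0.0503
grasp_force: 93.9
```

```bash
python3 - <<'E'
from h import *
to(.5309+.0435*np.cos(.108),-.0918-.0435*np.sin(.108),.1315,-.105)
E
```

```text
t 17.1 p [ 0.5655 -0.0959  0.131 ] psi -0.105 tilt [-0. -0.] open 0.0503 F [ 1.3 -0.1 -3.2] q6 1.28
units [ 0.35 -0.01 -0.02] rotz -0.0
```

Call:
{"method": "send_rows", "body": {"motion": [{"xyz": [0.1,0,-0.03],"rotation": [0,0,0],"hand": 1},{"xyz": [0.1,0,0],"rotation": [0,0,0],"hand": 1},{"xyz": [0,0,0],"rotation": [0,0,0],"hand": 1},{"xyz": [0,0,0],"rotation": [0,0,0],"hand": 1}]}}

```text
time: 17.5
ee_pos: [0.5704, -0.0964, 0.1317]
eef_rot: [3.137, -0.165, -0.0]
contact_force: [0.0, 0.7, -3.7]
opening: 0.0507
grasp_force: 93.9
```

Call:
{"method": "send_rows", "body": {"motion": [{"xyz": [0.08,0,0],"rotation": [0,0,0],"hand": 1},{"xyz": [0.08,0,0],"rotation": [0,0,0],"hand": 1},{"xyz": [0.04,0,0],"rotation": [0,0,0],"hand": 1},{"xyz": [0,0,0],"rotation": [0,0,0],"hand": 1},{"xyz": [0,0,0],"rotation": [0,0,0],"hand": 1}]}}

```text
time: 18.0
ee_pos: [0.5753, -0.0969, 0.1318]
eef_rot: [3.137, -0.165, -0.0]
contact_force: [-1.1, 0.4, -3.5]
opening: 0.051
grasp_force: 93.9
```

Still free at +44.6 mm. I'll feel for the staple against the face in small steps.

Call:
{"method": "send_rows", "body": {"motion": [{"xyz": [0.06,0,0],"rotation": [0,0,0],"hand": 1},{"xyz": [0.04,0,0],"rotation": [0,0,0],"hand": 1},{"xyz": [0,0,0],"rotation": [0,0,0],"hand": 1},{"xyz": [0,0,0],"rotation": [0,0,0],"hand": 1}]}}

```text
time: 18.4
ee_pos: [0.5778, -0.0972, 0.1318]
eef_rot: [3.137, -0.165, -0.0]
contact_force: [-0.7, -0.4, -3.7]
opening: 0.0503
grasp_force: 93.9
```

Call:
{"method": "send_rows", "body": {"motion": [{"xyz": [0.04,0,0],"rotation": [0,0,0],"hand": 1},{"xyz": [0.03,0,0],"rotation": [0,0,0],"hand": 1},{"xyz": [0,0,0],"rotation": [0,0,0],"hand": 1},{"xyz": [0,0,0],"rotation": [0,0,0],"hand": 1}]}}

```text
time: 18.8
ee_pos: [0.578, -0.0973, 0.1317]
eef_rot: [3.137, -0.164, -0.006]
contact_force: [-8.3, 1.5, -0.1]
opening: 0.0504
grasp_force: 94.2
```

Call:
{"method": "send_rows", "body": {"motion": [{"xyz": [-0.12,0,0],"rotation": [0,0,0],"hand": 1},{"xyz": [-0.07,0,0],"rotation": [0,0,0],"hand": 1},{"xyz": [0,0,0],"rotation": [0,0,0],"hand": 1},{"xyz": [0,0,-0.1],"rotation": [0,0,0],"hand": 1},{"xyz": [0,0,-0.1],"rotation": [0,0,0],"hand": 1},{"xyz": [0,0,-0.1],"rotation": [0,0,0],"hand": 1},{"xyz": [0,0,0],"rotation": [0,0,0],"hand": 1},{"xyz": [0,0,0],"rotation": [0,0,0],"hand": 1}]}}

```text
time: 19.6
ee_pos: [0.5749, -0.0969, 0.1394]
eef_rot: [3.137, -0.165, 0.0]
contact_force: [0.6, 0.4, -2.6]
opening: 0.0507
grasp_force: 93.9
```

Call:
{"method": "send_rows", "body": {"motion": [{"xyz": [0,0,-0.15],"rotation": [0,0,0],"hand": 1},{"xyz": [0,0,-0.15],"rotation": [0,0,0],"hand": 1},{"xyz": [0,0,-0.15],"rotation": [0,0,0],"hand": 1},{"xyz": [0,0,-0.15],"rotation": [0,0,0],"hand": 1},{"xyz": [0,0,0],"rotation": [0,0,0],"hand": 1}]}}

```text
time: 20.1
ee_pos: [0.5752, -0.0969, 0.1553]
eef_rot: [3.137, -0.165, 0.002]
contact_force: [0.5, 0.5, -2.8]
opening: 0.0508
grasp_force: 93.9
```

Call:
{"method": "send_rows", "body": {"motion": [{"xyz": [0,0,-0.3],"rotation": [0,0,0],"hand": 1},{"xyz": [0,0,-0.4],"rotation": [0,0,0],"hand": 1},{"xyz": [0,0,-0.5],"rotation": [0,0,0],"hand": 1},{"xyz": [0,0,-0.5],"rotation": [0,0,0],"hand": 1},{"xyz": [0,0,-0.5],"rotation": [0,0,0],"hand": 1},{"xyz": [0,0,-0.5],"rotation": [0,0,0],"hand": 1},{"xyz": [0,0,-0.5],"rotation": [0,0,0],"hand": 1},{"xyz": [0,0,-0.5],"rotation": [0,0,0],"hand": 1},{"xyz": [0,0,-0.5],"rotation": [0,0,0],"hand": 1},{"xyz": [0,0,-0.5],"rotation": [0,0,0],"hand": 1},{"xyz": [0,0,-0.5],"rotation": [0,0,0],"hand": 1},{"xyz": [0,0,-0.4],"rotation": [0,0,0],"hand": 1},{"xyz": [0,0,-0.2],"rotation": [0,0,0],"hand": 1},{"xyz": [0,0,0],"rotation": [0,0,0],"hand": 1},{"xyz": [0,0,0],"rotation": [0,0,0],"hand": 1}]}}

```text
time: 21.6
ee_pos: [0.5747, -0.0968, 0.2987]
eef_rot: [-3.137, 0.165, 0.001]
contact_force: [-0.4, 0.7, -3.5]
opening: 0.0507
grasp_force: 94.0
```

```bash
python3 - <<'E'
from h import *
to(.575,-.097,.30,-.105)
s=eyes.read_camera('scene')[:,:,::-1];cv2.imwrite('pics/s5.png',cv2.resize(s[130:250,262:412],None,fx=5,fy=5,interpolation=cv2.INTER_CUBIC))
E
```

```text
t 21.6 p [ 0.5747 -0.0968  0.2987] psi -0.105 tilt [-0.001  0.   ] open 0.0507 F [-0.4  0.7 -3.5] q6 1.29
units [ 0.01  0.01 -0.05] rotz 0.0
```

View pics/s5.png

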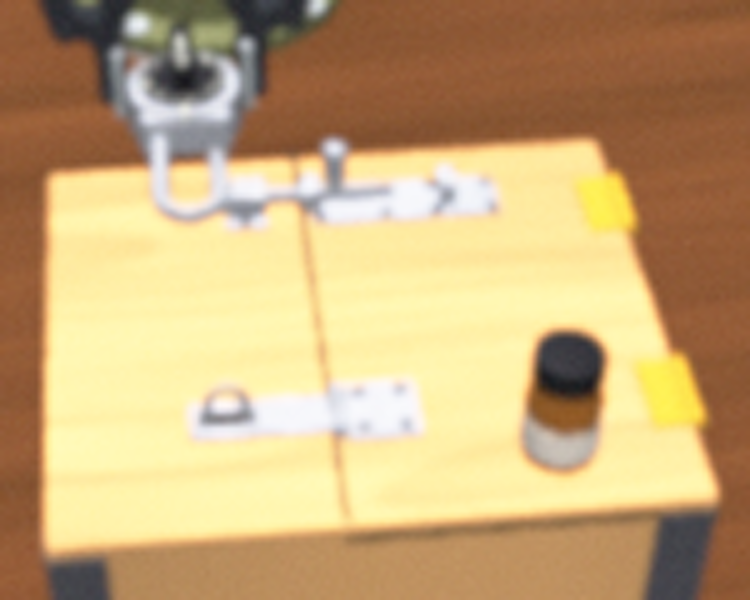

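The lock hangs open in the gripper (about (185,100), shackle down to (190,210)). The staple at (228,405) is free, the bolt is home in its keeper, and the jar hasn't moved.

```bash
python3 -c "
from rig import ticket
print(ticket.job_done())"
```

```text
the job is handed in; nothing more can be done
None
```

The job is handed in: the bolt was slid home against its stop, then the dial was aligned and the padlock pulled open and unhooked; the gripper holds it about 17 cm above the chest, and I never touched the mug, carton or jar.

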